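Set the bar's rinse well

TASK

Get the rinse well on the bar going: take the wooden muddler out of its slanted drain stand, lower it foot first all the way down into the well's upright cup and only then let go, so that it stands there. Then set the water valve by the revolving handle on its wheel: turn it clockwise, seen from above, fully home against the stop, then back it off exactly two full turns. Finish there still gripping the handle, with the wheel at rest, and leave the shaker, the tumbler and the chalk alone.

Things in the scene. Friction and masses are not known exactly. Their poses are not given: they have to be found in the camera images.
- muddler: Loose dark wooden muddler, a round rod 210 mm long, about 120 g: lower part 28 mm across from the foot up to 125 mm, tapering to a 20 mm wide grip from 150 to 210 mm. Origin at the centre of its flat foot, z axis along the rod from foot to top. It starts in the drain stand, leaning 30 degrees from vertical, pushed in about 95 mm; pull it out along its own axis.
- muddler_top (a point): Centre of the muddler's flat top end, 210 mm from its foot.
- stand: Fixed drain stand: black foot plate 150 x 80 x 10 mm with a steel tube, 42 mm outside, 34 mm inside, 100 mm long (floor 5 mm thick), slanted 30 degrees from vertical with its mouth towards the stand's -x. Origin at the underside below the middle; the tube's lower end is centred 52 mm to +x of it, 22 mm up; its mouth is 108 mm up.
- well: Fixed rinse well: steel flange 120 x 100 x 8 mm with an upright round steel cup in its middle, 50 mm outside, 42 mm inside, rim 93 mm above the bar top. Origin at the centre of the underside.
- well_floor (a point): Centre of the cup's inner floor, 13 mm above the bar top.
- well_rim (a point): Centre of the cup's mouth, 93 mm above the bar top, 80 mm above the inner floor.
- valve_base: Fixed brass valve body with an upright stem; the dark steel wheel (112 mm across, three spokes, rim at 68 to 80 mm above the bar top) turns about the vertical axis through this origin, which is at the bar top. A brass pipe stub 32 mm across ends 62 mm to its +x side, low down, under the wheel.
- valve_wheel (a joint): Angle of the valve wheel in rad: 0 fully closed at its stop, growing as it is opened, counter-clockwise seen from above; it opens to five turns. It begins between 0.4 and 1.1 turns open and stays where it is left; turning takes about 2 to 3 N at the handle. At 0 the handle lies to the +x side of the valve body's own frame.
- handle: Black upright revolving handle on the wheel's rim, a cylinder 22 mm across and 50 mm tall, its axis 50 mm from the wheel's axis; origin at its lower end, 84 mm above the bar top. It spins freely on its own pin, so the gripper may keep its heading while it carries the handle round in a circle.
- handle_grip (a point): Point on the handle's own axis at the height to grip, 26 mm above its lower end, 110 mm above the bar top.
- shaker: Loose steel cocktail shaker, 76 mm across at its widest, 165 mm tall; bystander. Origin at the centre of its underside.
- tumbler: Loose glass tumbler, 76 mm across, 95 mm tall; bystander. Origin at the centre of its underside.
- chalk: Loose block of cue chalk, 22 x 22 x 20 mm; bystander. Origin at the centre of its underside.

How it is judged:
By the outcome, as a careful person would: the job done as asked, in the order asked, and still so for the second after the job is handed in, while the arm keeps its last pose, push and grip.
It also fails if it takes over 72 s, if anything falls off the work surface, if the arm or the gripper's body presses on something with over 40 N, if the wrist force passes 120 N, or if a joint passes its speed limit or range.

ROBOT

A 7-joint arm with a two-finger parallel gripper is mounted at the origin on the work surface. World frame = base frame: x ahead of the robot, y to its left, z up, the work surface at z = 0. Lengths are in m, angles in rad, forces in N, time in s.
With the tool pointing down it reaches from about 0.425 to 0.925 m from the base axis. Payload 6.8 kg.
Tool frame: the origin (TCP) lies between the finger pads, 19 mm behind the fingertips; this is the grasp point; z points along the fingers, y is the line along which they close (so a half turn about z gives the same grasp; the last joint's range is limited). The gripper opens to 85 mm and grips with 20 to 120 N. Pads are 22 mm wide; open, the fingers measure 114 mm over their backs; the gripper's body (76 mm by 85 mm) begins 54 mm behind the grasp point. The pads swing forward as they close: fully open they stand 13 mm farther back than shut.
Start: joints at [-1.427, 0.477, 0.022, 1.555, -0.011, 1.109, -0.083], TCP at [0.168, 0.654, 0.25] pointing down, gripper open.
Joint ranges: [-2.96, 2.96], [-0.34, 2.1], [-1.41, 1.46], [0.24, 2.44], [-1.37, 4.51], [0.17, 1.92], [-2.96, 2.96]. Speed limits (rad/s): [2.39, 2.39, 3.14, 3.14, 3.14, 3.14, 3.14].

INTERFACE

Orientations are given as a rotation vector (axis times angle).
In Python, from bench import get_obs, viewer, r gives the robot as it stands. The module is installed in compiled form; this text tells all that it offers.
- The arm moves only by the tool play_rows, never from a script. Its argument "commands" is a list that holds one entry, the list of rows, each a list of 5 numbers: the gripper's target within -1 to 1 (shut at 1, half-way at 0, fully open at -1), then the shift along the tool's x, y, z scaled (see below), then the turn about the tool's z scaled (see below). A call has 1 to 12 rows; each row is the pose to reach, as a shift and turn from the pose commanded when the call began, along the tool's axes at that moment; what a row does not reach only later rows make up. The controller multiplies each number of a shift by 0.2 m and each number of a turn by pi/2 rad. A row lasts 1/12 s, in which the tool goes at most 41.7 mm and 7.16 degrees, less where a joint would pass 70% of its speed; a pose out of reach is approached as far as the arm can. A call with a number of a shift or a turn outside -1 to 1 is refused whole. A call with a gripper value outside its range is refused whole. The fingers move at their own pace and stop on an object; "grip_force" is the grip in N (left out, the last holds). Time passes only in rows, so rows that repeat a pose let the fingers close. It gives the time, the measured TCP pose, the force, the opening and the grip force at its end, in the units of the state.
- get_obs(): the state, without advancing time (a new reading comes with each control period).
- viewer.grab_frame(name): name is "side" or "top"; returns a dict with "pixels" (420x560x3 uint8, red, green, blue), "fovy" (degrees; the focal length in pixels is half the picture's height over the tangent of half this angle, whatever the lens; pixels are square), "cx", "cy" (the principal point, pixels), "distortion" ([k1, k2, p1, p2, k3] as OpenCV has them; the pictures are not rectified), "world_to_cam" (4x4, takes a point from world to camera coordinates). Camera axes: x right, y up, looking along -z (the intrinsics and any distortion apply to the point x, -y, -z); pixel columns grow to the right and rows downward; lengths in m; the calibration is good to about 2 mm. A picture is of the moment at which its call begins. There is no depth.
- r.hand_in(): hands the job in; it is judged then, once.
Trained networks look in a picture, given as the dict that the camera call returned (one of the last four; its "shot" number tells which), for a name from the list of things; names that differ only in an ending like _2 or _b are one class to them, and where a whole thing is asked for, a point or a joint stands for the part that bears it (a point fixed in the world has none). Each returns a list of dicts, best first, with "score" (0 to 1); they miss things now and then, are a little off and sometimes report something else, mostly with a low value. They report only what shows in the picture. A call takes as long as a camera call.
- viewer.trace(picture, thing): "pixels" (420x560 bool, what is visible of it) and "rect" ([left, top, right, bottom] in pixels, round what is visible of it).
The state is a dict: "clock": time; "joints": joint angles; "qvel": joint speeds; "tau": joint torques, N m; "tcp_pos": TCP position; "orientation": TCP orientation; "contact_force": force on the tool from outside, world axes, zero at the start; "moment": the same for the moment, N m; "grip_width": finger opening in m; "gripper_force": force on a finger pad.
Only numpy, scipy, OpenCV 4.12 (cv2) and the standard library are available. Lean on these libraries where they do the work, as an engineer would, in place of code of your own. Each camera call takes 0.05 s, during which the arm holds its last target. There are 200 camera calls.

## Working session

There is one attempt and no reset: what is moved stays moved. The work goes in short steps, Python scripts to look and compute and a tool call to move; the robot and the scene stay as the last step left them, time stands still between calls to the robot, and variables do not carry over. Pictures are saved under pics/ and viewed, at most 13 in all, crops included, and the job is handed in when it is done.

Besides the shell and the picture viewer there is one more tool, called after "Call:" as name([rows], argument=value, ...), one row to a line, values as JSON. play_rows: Moves the arm, as the interface text tells. Shifts and turns lie within -1 to 1; 1 stands for 0.2 m of shift or pi/2 rad of turn. Its arguments: {"type":"object","properties":{"commands":{"type":"array","items":{"type":"array","items":{"type":"array","items":{"type":"number","minimum":-1,"maximum":1}}}},"grip_force":{"type":"number"}},"required":["commands"]}

```bash
mkdir -p pics
python3 - <<'E'
from bench import get_obs, viewer, r
import cv2,numpy as np
o=get_obs();print(o)
for n in("side","top"):
    f=viewer.grab_frame(n);cv2.imwrite(f"pics/{n}0.png",f["pixels"][:,:,::-1])
    print(n,f["fovy"],f["cx"],f["cy"],f["distortion"],np.round(f["world_to_cam"],4).tolist())
    for t in["muddler","stand","well","valve_base","valve_wheel","handle","shaker","tumbler","chalk"]:
        print(t,[(round(d["score"],2),np.round(d["rect"]).tolist()) for d in viewer.trace(f,t)][:2])
E
```

```text
{'clock': 0.0, 'joints': array([-1.42712853,  0.47782188,  0.02238195,  1.55645081, -0.01151794,
        1.10930075, -0.08303066]), 'qvel': array([-1.05789447e-03, -1.53018076e-05,  2.93668741e-04,  1.13697460e-04,
       -5.18713293e-07, -1.78747418e-03,  6.37082981e-04]), 'tau': array([-7.90620452e-04, -5.96460450e+01,  1.60742920e+00, -2.81185806e+01,
        1.23997981e-02,  9.38919053e-03, -1.04335842e-05]), 'tcp_pos': array([0.16804684, 0.65317018, 0.24901217]), 'orientation': array([-3.94349839e-01, -3.11665066e+00,  2.90563713e-03]), 'contact_force': array([-1.64709422,  0.20159792, -0.20659058]), 'moment': array([-0.02478404, -0.00716504, -0.04648992]), 'gripper_force': 0.0, 'grip_width': 0.08500519102729666}
side 50.16072598910463 282.0461588976532 212.3414820530598 [-0.06366056  0.          0.          0.          0.        ] [[0.8866, -0.4623, -0.0155, -0.505], [0.272, 0.4941, 0.8257, -0.2849], [-0.3741, -0.7363, 0.5638, -0.7807], [0.0, 0.0, 0.0, 1.0]]
muddler [(0.82, [309.0, 278.0, 348.0, 326.0])]
stand [(0.75, [293.0, 306.0, 386.0, 391.0]), (0.63, [221.0, 347.0, 234.0, 
[... 391 characters left out ...]
870194242 [-0.14088184  0.          0.          0.          0.        ] [[-0.0223, -0.9994, -0.0253, 0.0394], [0.9971, -0.024, 0.0724, -0.5543], [-0.0729, -0.0236, 0.9971, -1.4202], [0.0, 0.0, 0.0, 1.0]]
muddler [(0.65, [392.0, 198.0, 405.0, 227.0])]
stand [(0.63, [375.0, 178.0, 403.0, 234.0])]
well [(0.76, [271.0, 181.0, 322.0, 234.0])]
valve_base [(0.65, [155.0, 204.0, 207.0, 247.0]), (0.46, [276.0, 182.0, 320.0, 230.0])]
valve_wheel [(0.72, [156.0, 203.0, 206.0, 248.0])]
handle [(0.67, [156.0, 228.0, 167.0, 230.0])]
shaker [(0.62, [217.0, 111.0, 251.0, 140.0])]
tumbler [(0.71, [328.0, 104.0, 360.0, 138.0])]
chalk [(0.55, [352.0, 266.0, 365.0, 275.0]), (0.43, [276.0, 180.0, 322.0, 232.0])]
```

Run:
```python
import cv2
a=cv2.imread("pics/top0.png")[90:300,130:440];cv2.imwrite("pics/t1.png",cv2.resize(a,None,fx=2.5,fy=2.5,interpolation=2))
a=cv2.imread("pics/side0.png")[140:400,160:440];cv2.imwrite("pics/s1.png",cv2.resize(a,None,fx=2.3,fy=2.3,interpolation=2))
```

```text
(no output)
```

View pics/t1.png

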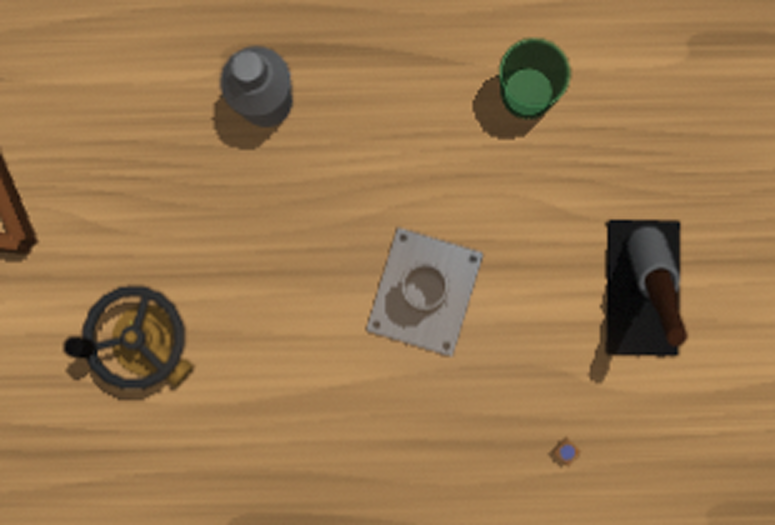

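View pics/s1.png

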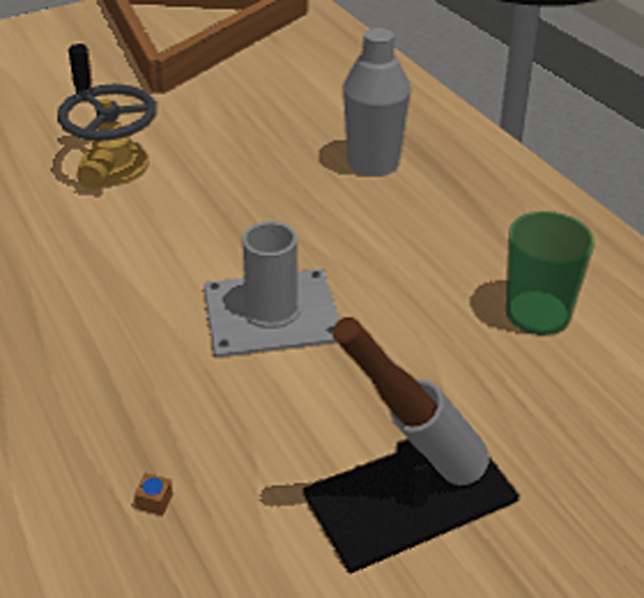

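The top view shows the stand on the right (muddler top at crop 677,336), the well in the centre (rim at 425,287) and the valve on the left (wheel centre 134,338; handle 72,347). In the side view the muddler top is at crop 348,331, the cup rim at 270,238 and the wheel at 106,110.

```bash
cat > h.py <<'E'
import cv2,numpy as np
from bench import get_obs, viewer, r
from scipy.optimize import least_squares
def K(f):
    F=210/np.tan(np.radians(f["fovy"])/2);return np.array([[F,0,f["cx"]],[0,F,f["cy"]],[0,0,1.]])
def proj(f,P):
    c=(np.c_[np.atleast_2d(P),np.ones(len(np.atleast_2d(P)))]@np.array(f["world_to_cam"]).T)[:,:3]*[1,-1,-1]
    return cv2.projectPoints(c,np.zeros(3),np.zeros(3),K(f),np.array(f["distortion"]))[0][:,0]
def plane(f,uv,z):
    u=cv2.undistortPoints(np.array([[uv]],float),K(f),np.array(f["distortion"]))[0,0]
    W=np.array(f["world_to_cam"]);R=W[:3,:3];o=-R.T@W[:3,3];d=R.T@[u[0],-u[1],-1]
    return o+d*(z-o[2])/d[2]
def tri(pairs):
    return least_squares(lambda p:np.concatenate([proj(f,p)[0]-uv for f,uv in pairs]),[.6,0,.1])
E
python3 - <<'E'
from h import *
T=viewer.grab_frame("top");S=viewer.grab_frame("side")
ct=lambda x,y:(130+(x+.5)/2.5-.5,90+(y+.5)/2.5-.5)
cs=lambda x,y:(160+(x+.5)/2.3-.5,140+(y+.5)/2.3-.5)
for n,a,b,z in[("mudtop",(677,336),(348,331),.208),("rim",(425,287),(270,238),.093),("wheel",(134,338),(106,110),.077),("htop",(72,347),(78,47),.134)]:
    q=tri([(T,ct(*a)),(S,cs(*b))]);print(n,q.x.round(4),round(q.cost,2),plane(T,ct(*a),z).round(4),plane(S,cs(*b),z).round(4))
for n,pts,z in[("plate",[(607,221),(680,221),(680,354),(607,354)],.01),("flange",[(398,228),(483,253),(450,355),(366,331)],.008),("pipe",[(180,374)],.025)]:
    for p in pts: print(n,plane(T,ct(*p),z).round(4))
for p in[(306,493),(350,570),(518,495)]:print("plate side",plane(S,cs(*p),.01).round(4))
E
```

```text
mudtop [ 0.4907 -0.2504  0.2051] 0.14 [ 0.4896 -0.2493  0.208 ] [ 0.4895 -0.2531  0.208 ]
rim [ 0.5521 -0.0123  0.0933] 0.38 [ 0.5505 -0.0116  0.093 ] [ 0.5533 -0.0123  0.093 ]
wheel [0.5054 0.2968 0.0776] 0.03 [0.505  0.2971 0.077 ] [0.5061 0.2977 0.077 ]
htop [0.4962 0.3481 0.1351] 0.31 [0.4949 0.3488 0.134 ] [0.4981 0.3499 0.134 ]
plate [ 0.6248 -0.2147  0.01  ]
plate [ 0.623  -0.2959  0.01  ]
plate [ 0.4761 -0.2903  0.01  ]
plate [ 0.4781 -0.2097  0.01  ]
flange [0.6229 0.0164 0.008 ]
flange [ 0.5928 -0.0767  0.008 ]
flange [ 0.4813 -0.0375  0.008 ]
flange [0.5098 0.0542 0.008 ]
pipe [0.4666 0.258  0.025 ]
plate side [ 0.479  -0.2156  0.01  ]
plate side [ 0.4742 -0.2907  0.01  ]
plate side [ 0.622  -0.2957  0.01  ]
```

Call:
play_rows([
  [[-1,-1,-0.64,0,-0.138],[-1,-1,-0.64,0,-0.138],[-1,-1,-0.64,0,-0.138],[-1,-1,-0.64,0,-0.138],[-1,-1,-0.64,0,-0.138],[-1,-1,-0.64,0,-0.138],[-1,-1,-0.64,0,-0.138]],
], grip_force=20)

```text
clock: 1.68
tcp_pos: [0.3365, 0.4737, 0.2504]
orientation: [0.072, 3.138, -0.004]
contact_force: [0.5, -0.4, -0.4]
grip_width: 0.0853
gripper_force: 0.0
```

Call:
play_rows([
  [[-1,-0.88,-0.92,0,0],[-1,-0.88,-0.92,0,0],[-1,-0.88,-0.92,0,0],[-1,-0.88,-0.92,0,0],[-1,-0.88,-0.92,0,0],[-1,-0.88,-0.92,0,0],[-1,-0.88,-0.92,0,0]],
])

```text
clock: 2.27
tcp_pos: [0.505, 0.2819, 0.2505]
orientation: [0.072, 3.137, -0.005]
contact_force: [0.4, -1.1, -0.6]
grip_width: 0.086
gripper_force: 0.0
```

Call:
play_rows([
  [[-1,0,-1,0,0],[-1,0,-1,0,0],[-1,0,-1,0,0],[-1,0,-1,0,0],[-1,0,-1,0,0],[-1,0,-1,0,0]],
])

```text
clock: 2.77
tcp_pos: [0.4921, 0.0824, 0.2503]
orientation: [0.071, 3.141, -0.004]
contact_force: [-0.5, 0.6, 0.8]
grip_width: 0.0851
gripper_force: 0.0
```

Call:
play_rows([
  [[-1,0,-1,0,0],[-1,0,-1,0,0],[-1,0,-1,0,0],[-1,0,-1,0,0],[-1,0,-1,0,0],[-1,0,-1,0,0],[-1,0,-1,0,0]],
])

```text
clock: 3.35
tcp_pos: [0.4854, -0.1114, 0.2502]
orientation: [0.062, 3.141, -0.0]
contact_force: [0.3, 0.6, 0.3]
grip_width: 0.0859
gripper_force: 0.0
```

Call:
play_rows([
  [[-1,-0.137,-0.694,0,0],[-1,-0.137,-0.694,0,0],[-1,-0.137,-0.694,0,0],[-1,-0.137,-0.694,0,0],[-1,-0.137,-0.694,0,0],[-1,-0.137,-0.694,0,0],[-1,-0.137,-0.694,0,0]],
])

```text
clock: 3.93
tcp_pos: [0.5087, -0.2469, 0.2496]
orientation: [-0.05, -3.141, -0.002]
contact_force: [0.1, 0.3, -0.3]
grip_width: 0.0853
gripper_force: 0.0
```

Run:
```python
from h import *
print(get_obs()["tcp_pos"])
S=viewer.grab_frame("side");T=viewer.grab_frame("top")
p=S["pixels"][190:400,240:440,::-1];q=T["pixels"][150:290,300:460,::-1]
cv2.imwrite("pics/a.png",np.hstack([cv2.resize(p,(400,420)),cv2.resize(q,(390,420))]))
```

```text
[ 0.50866029 -0.24691942  0.2496018 ]
```

View pics/a.png

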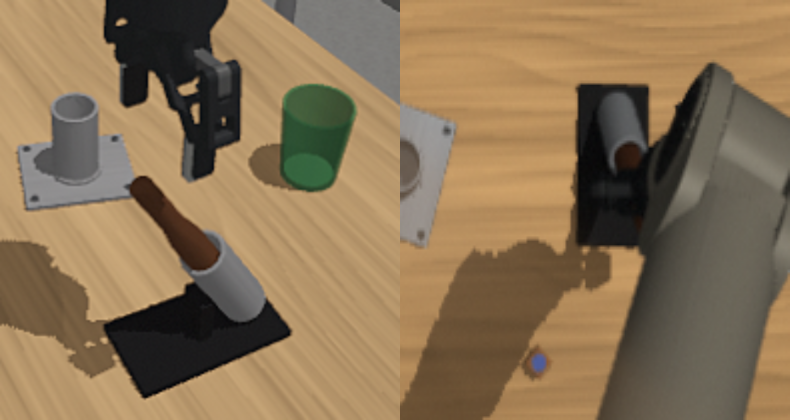

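Fingers stand on both sides of the muddler above it; the rod lies roughly between them. Descend and grip.

Call:
play_rows([
  [[-1,0.01,-0.015,0.345,0],[-1,0.01,-0.015,0.345,0],[-1,0.01,-0.015,0.345,0],[-1,0.01,-0.015,0.345,0],[-1,0.01,-0.015,0.345,0]],
])

```text
clock: 4.45
tcp_pos: [0.5069, -0.2521, 0.1825]
orientation: [0.053, 3.139, -0.0]
contact_force: [0.7, -0.1, -0.1]
grip_width: 0.0857
gripper_force: 0.0
```

Call:
play_rows([
  [[1,0,0,0,0],[1,0,0,0,0],[1,0,0,0,0],[1,0,0,0,0],[1,0,0,0,0],[1,0,0,0,0],[1,0,0,0,0],[1,0,0,0,0],[1,0,0,0,0],[1,0,0,0,0]],
], grip_force=30)

```text
clock: 5.28
tcp_pos: [0.5058, -0.2522, 0.1812]
orientation: [-0.055, -3.141, -0.001]
contact_force: [-2.1, 1.0, 5.3]
grip_width: 0.0188
gripper_force: 29.9
```

Call:
play_rows([
  [[1,0.05,0,-0.0866,0],[1,0.1,0,-0.173,0],[1,0.15,0,-0.26,0],[1,0.2,0,-0.346,0],[1,0.25,0,-0.433,0],[1,0.29,0,-0.502,0],[1,0.29,0,-0.502,0],[1,0.29,0,-0.502,0]],
])

```text
clock: 5.95
tcp_pos: [0.448, -0.2507, 0.2815]
orientation: [0.056, 3.139, -0.0]
contact_force: [-0.2, 1.4, -1.3]
grip_width: 0.0193
gripper_force: 29.6
```

Run:
```python
from h import *
print(get_obs()["tcp_pos"])
S=viewer.grab_frame("side");T=viewer.grab_frame("top")
p=S["pixels"][190:400,240:440,::-1];q=T["pixels"][150:290,300:460,::-1]
cv2.imwrite("pics/b.png",np.hstack([cv2.resize(p,(400,420)),cv2.resize(q,(390,420))]))
```

```text
[ 0.44803994 -0.25070733  0.28151428]
```

View pics/b.png

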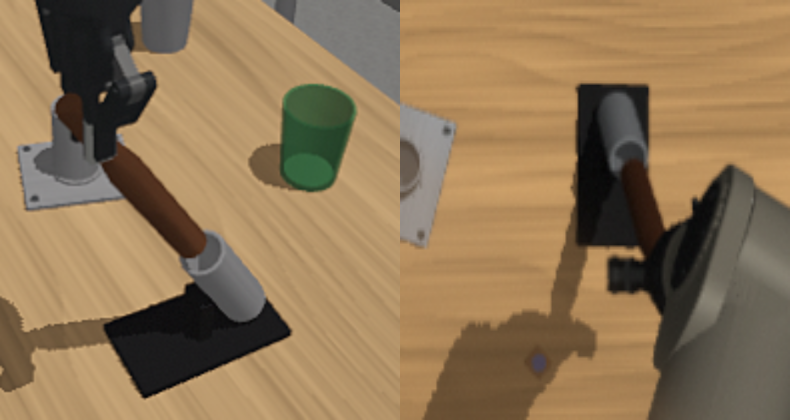

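Muddler is held, still leaning in plane, its foot just clear of the tube mouth. Lift and carry towards the well.

Call:
play_rows([
  [[1,0.06,0,-0.15,0],[1,0.06,0,-0.15,0],[1,0,0.15,-0.15,0],[1,0,0.3,-0.15,0],[1,0,0.45,-0.15,0],[1,0,0.6,-0.15,0],[1,0,0.75,-0.15,0],[1,0,0.9,-0.15,0],[1,0,1,-0.15,0],[1,0,1,-0.15,0]],
])

```text
clock: 6.88
tcp_pos: [0.4552, -0.0454, 0.3101]
orientation: [-0.043, -3.14, -0.002]
contact_force: [0.2, 0.2, -0.8]
grip_width: 0.0189
gripper_force: 29.9
```

Call:
play_rows([
  [[1,-0.03,0.1,0,0],[1,-0.062,0.21,0,0],[1,-0.062,0.21,0,0],[1,-0.062,0.21,0,0],[1,-0.062,0.21,0,0]],
])

```text
clock: 7.3
tcp_pos: [0.4686, -0.0097, 0.3105]
orientation: [-0.056, -3.14, 0.001]
contact_force: [-0.4, -0.3, 0.1]
grip_width: 0.0193
gripper_force: 29.9
```

Run:
```python
from h import *
o=get_obs();print(o["tcp_pos"],o["orientation"])
S=viewer.grab_frame("side");T=viewer.grab_frame("top")
print(proj(S,[o["tcp_pos"]]))
p=S["pixels"][130:330,190:390,::-1];q=T["pixels"][130:270,220:380,::-1]
cv2.imwrite("pics/c.png",np.hstack([cv2.resize(p,(400,400)),cv2.resize(q,(400,400))]))
```

```text
[ 0.46857777 -0.00974237  0.31051364] [-5.57691769e-02 -3.13956559e+00  1.18852559e-03]
[[230.01200584 157.8523899 ]]
```

View pics/c.png

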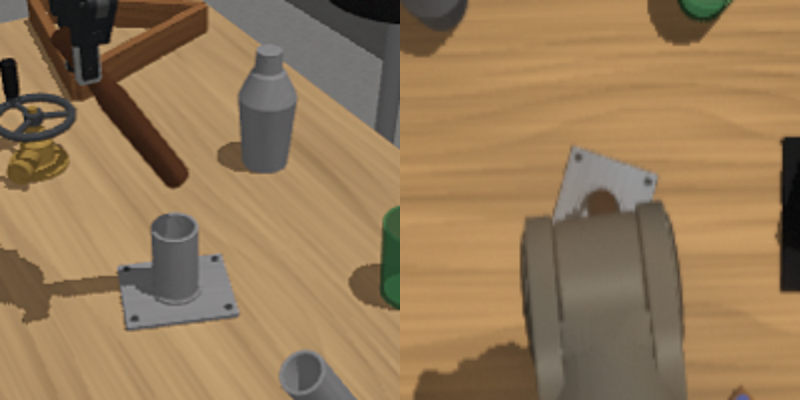

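The muddler hangs tilted (foot near side crop 175,178), above the cup (rim at 175,228). I'll fit the rod's tilt and foot position to its mask.

```bash
cat > fit.py <<'E'
from h import *
from scipy.optimize import minimize
def run(row0=185):
    o=get_obs();t=o["tcp_pos"];S=viewer.grab_frame("side")
    d=viewer.trace(S,"muddler");m=d[0]["pixels"].astype(np.float32)
    m=cv2.GaussianBlur(m,(0,0),1.2);a=np.linspace(0,2*np.pi,24)
    def pose(p):
        th,ph,s=p; ax=np.array([-np.sin(th),np.sin(ph),np.cos(th)]);ax/=np.linalg.norm(ax);return ax,t-ax*s
    def cost(p):
        ax,f=pose(p);e1=np.cross(ax,[0,1,0]);e1/=np.linalg.norm(e1);e2=np.cross(ax,e1);im=np.zeros((420,560),np.uint8)
        for z0,r0,z1,r1 in[(0,.014,.125,.014),(.125,.014,.15,.01),(.15,.01,.21,.01)]:
            P=np.vstack([f+ax*z+r*(np.cos(a)[:,None]*e1+np.sin(a)[:,None]*e2) for z,r in((z0,r0),(z1,r1))])
            h=cv2.convexHull((proj(S,P)*16).astype(np.int32));cv2.fillConvexPoly(im,h,255,shift=4)
        return ((cv2.GaussianBlur(im/255.,(0,0),1.2)-m)[row0:]**2).sum()
    x=min((minimize(cost,[th,0,.18],method="Nelder-Mead",options=dict(initial_simplex=[[th,0,.18],[th+.1,0,.18],[th,.08,.18],[th,0,.19]])) for th in(.5,.25,0)),key=lambda q:q.fun)
    ax,f=pose(x.x);print("score",d[0]["score"],"tilt,lat deg",np.degrees(x.x[:2]).round(1),"s",x.x[2].round(4),"foot",f.round(4),"tcp",t.round(4),"cost",round(x.fun,1),"force",o["contact_force"].round(1),"grip",o["grip_width"])
if __name__=="__main__":
    import sys;run(int(sys.argv[1]) if len(sys.argv)>1 else 185)
E
python3 fit.py
```

```text
score 0.79 tilt,lat deg [28.9  5.6] s 0.1673 foot [ 0.549  -0.0263  0.1652] tcp [ 0.4685 -0.0102  0.3109] cost 7.2 force [ 0.8 -0.3 -1.2] grip 0.01912447297081179
```

Call:
play_rows([
  [[1,-0.015,0,0.1,0],[1,-0.015,0,0.2,0],[1,-0.015,0,0.28,0],[1,-0.015,0,0.33,0],[1,-0.015,0,0.36,0],[1,-0.015,0,0.38,0],[1,-0.015,0,0.38,0]],
], grip_force=20)

```text
clock: 8.08
tcp_pos: [0.4717, -0.0093, 0.2352]
orientation: [-0.055, -3.141, 0.0]
contact_force: [0.6, -1.0, -0.6]
grip_width: 0.0191
gripper_force: 29.8
```

```bash
python3 fit.py
python3 - <<'E'
from h import *
S=viewer.grab_frame("side")
cv2.imwrite("pics/d.png",cv2.resize(S["pixels"][150:310,200:360,::-1],(480,480)))
E
```

```text
score 0.78 tilt,lat deg [29.7 -2. ] s 0.1818 foot [ 0.5616 -0.0031  0.0774] tcp [ 0.4717 -0.0093  0.2352] cost 208.5 force [ 0.6 -1.  -0.6] grip 0.01914751961938216
```

View pics/d.png

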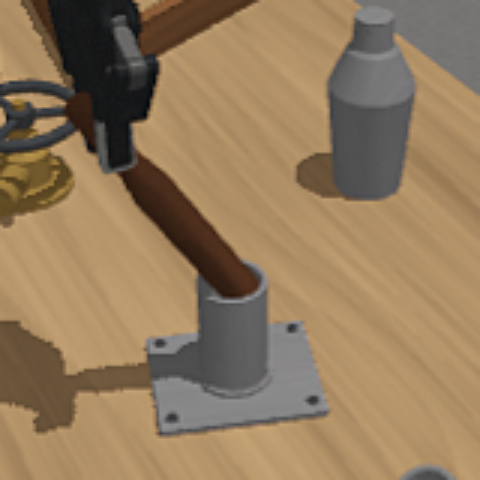

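The muddler's foot is inside the cup mouth (crop 235,285) with no contact force. Now swing it upright against the cup's far wall.

Call:
play_rows([
  [[1,-0.05,0,-0.02,0],[1,-0.1,0,-0.035,0],[1,-0.14,0,-0.045,0],[1,-0.18,0,-0.05,0],[1,-0.22,0,-0.054,0],[1,-0.25,0,-0.055,0],[1,-0.25,0,-0.055,0]],
])

```text
clock: 8.82
tcp_pos: [0.5231, -0.0108, 0.2463]
orientation: [0.055, 3.14, -0.0]
contact_force: [-2.0, 1.6, -0.8]
grip_width: 0.0188
gripper_force: 32.1
```

Run:
```python
from h import *
print(get_obs()["contact_force"],get_obs()["gripper_force"])
S=viewer.grab_frame("side")
cv2.imwrite("pics/e.png",cv2.resize(S["pixels"][150:310,200:360,::-1],(480,480)))
```

```text
[-2.0205193   1.62551826 -0.79966498] 32.054430870339274
```

View pics/e.png

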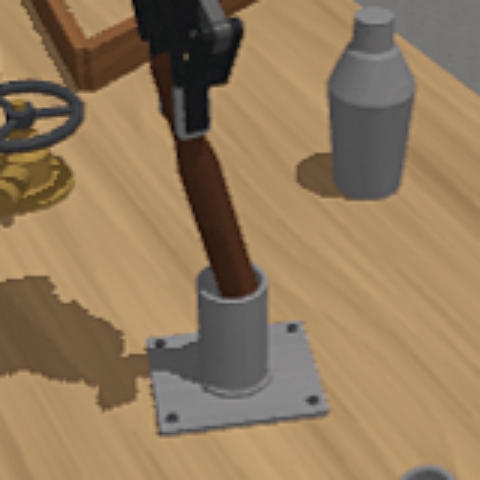

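The rod has pivoted to about 12 degrees, foot still in the cup. Continue.

Call:
play_rows([
  [[1,-0.04,0,0,0],[1,-0.08,0,0.01,0],[1,-0.12,0,0.03,0],[1,-0.16,0,0.05,0],[1,-0.19,0,0.07,0],[1,-0.19,0,0.07,0]],
])

```text
clock: 9.37
tcp_pos: [0.5606, -0.0122, 0.2311]
orientation: [-0.055, -3.14, 0.001]
contact_force: [-1.4, 1.1, -1.4]
grip_width: 0.0189
gripper_force: 31.7
```

```bash
python3 fit.py 150
python3 - <<'E'
from h import *
S=viewer.grab_frame("side")
cv2.imwrite("pics/f.png",cv2.resize(S["pixels"][150:310,200:360,::-1],(480,480)))
E
```

```text
score 0.91 tilt,lat deg [ 12.4 -26.8] s 0.2646 foot [ 0.6125  0.0964 -0.0045] tcp [ 0.5606 -0.0122  0.2311] cost 113.6 force [-1.4  1.1 -1.4] grip 0.018940163633846662
```

View pics/f.png

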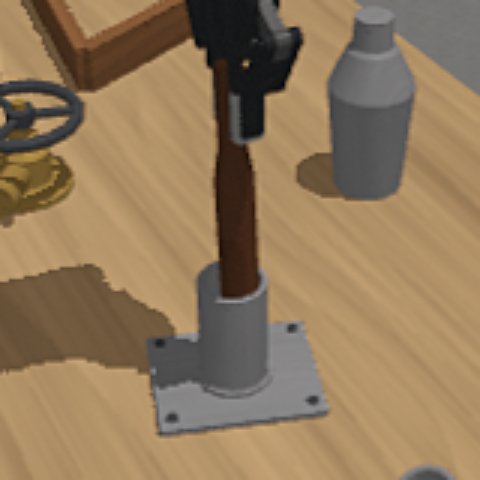

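Nearly upright now. Shift slightly back to centre and lower.

Call:
play_rows([
  [[1,0.03,0,0.03,0],[1,0.03,0,0.07,0],[1,0.03,0,0.11,0],[1,0.03,0,0.15,0],[1,0.03,0,0.17,0],[1,0.03,0,0.17,0]],
])

```text
clock: 10.02
tcp_pos: [0.5529, -0.012, 0.1969]
orientation: [-0.055, -3.139, 0.001]
contact_force: [0.1, -0.4, -1.0]
grip_width: 0.0193
gripper_force: 31.7
```

Call:
play_rows([
  [[1,0,0,0.015,0],[1,0,0,0.025,0],[1,0,0,0.025,0],[1,0,0,0.025,0]],
])

```text
clock: 10.35
tcp_pos: [0.5538, -0.012, 0.1935]
orientation: [0.055, 3.141, 0.0]
contact_force: [0.4, 0.6, -1.1]
grip_width: 0.0196
gripper_force: 31.8
```

Call:
play_rows([
  [[1,0,0,0.015,0],[1,0,0,0.03,0],[1,0,0,0.03,0],[1,0,0,0.03,0]],
])

```text
clock: 10.68
tcp_pos: [0.5577, -0.012, 0.1915]
orientation: [0.055, 3.132, 0.002]
contact_force: [-0.6, 0.2, 19.9]
grip_width: 0.0186
gripper_force: 34.0
```

Call:
play_rows([
  [[1,0,0,0.01,0],[1,0,0,0.02,0],[1,0,0,0.02,0],[1,0,0,0.02,0]],
])

```text
clock: 11.02
tcp_pos: [0.5606, -0.0122, 0.1904]
orientation: [0.056, 3.125, 0.003]
contact_force: [0.3, -0.3, 32.8]
grip_width: 0.019
gripper_force: 35.4
```

Floor contact at s ≈ 0.179 as expected: the muddler is fully down. Relieve the push, release, rise.

Call:
play_rows([
  [[1,0,0,-0.035,0],[1,0,0,-0.035,0],[1,0,0,-0.035,0]],
])

```text
clock: 11.27
tcp_pos: [0.5542, -0.0118, 0.1907]
orientation: [0.055, 3.139, 0.001]
contact_force: [1.6, 1.4, -0.6]
grip_width: 0.019
gripper_force: 31.9
```

Call:
play_rows([
  [[-0.6,0,0,0,0],[-0.6,0,0,0,0],[-0.6,0,0,0,0],[-1,0,0,0,0],[-1,0,0,0,0],[-1,0,0,0,0]],
])

```text
clock: 11.77
tcp_pos: [0.5535, -0.012, 0.1902]
orientation: [-0.055, -3.141, 0.0]
contact_force: [-0.4, -0.4, 1.1]
grip_width: 0.0856
gripper_force: 0.0
```

Call:
play_rows([
  [[-1,0,0,-0.15,0],[-1,0,0,-0.3,0],[-1,0,0,-0.45,0],[-1,0,0,-0.5,0],[-1,0,0,-0.5,0]],
])

```text
clock: 12.18
tcp_pos: [0.5553, -0.0121, 0.2934]
orientation: [0.055, 3.135, 0.002]
contact_force: [0.5, -0.2, -0.4]
grip_width: 0.0854
gripper_force: 0.0
```

Run:
```python
from h import *
print(get_obs()["joints"].round(2))
S=viewer.grab_frame("side")
cv2.imwrite("pics/g.png",cv2.resize(S["pixels"][140:310,160:360,::-1],(600,510)))
h=viewer.trace(S,"handle")
for d in h[:2]:print(d["score"],d["rect"])
```

```text
[-0.31  0.24  0.27  1.81 -0.07  1.1   1.51]
0.53 [188.9, 156.5, 197.0, 178.2]
0.18 [186.8, 157.9, 227.2, 222.0]
```

View pics/g.png

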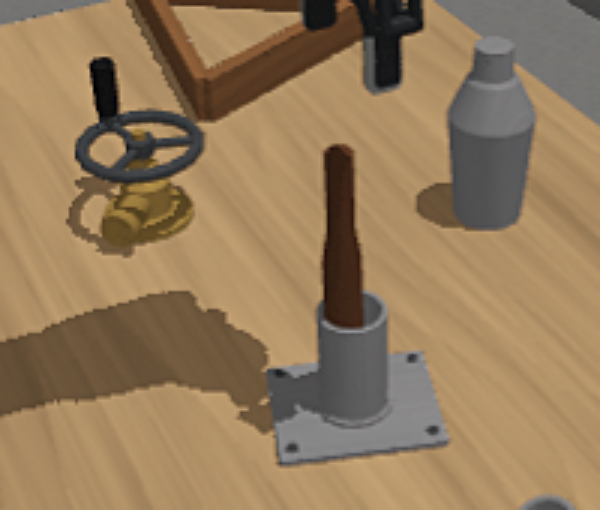

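The muddler stands in the cup, released. Now over to the valve handle.

Call:
play_rows([
  [[-1,0.18,0.895,0,0],[-1,0.18,0.895,0,0],[-1,0.18,0.895,0,0],[-1,0.18,0.895,0,0],[-1,0.18,0.895,0,0],[-1,0.18,0.895,0,0]],
])

```text
clock: 12.78
tcp_pos: [0.5214, 0.1739, 0.288]
orientation: [-0.041, -3.137, -0.001]
contact_force: [0.2, -0.5, -0.2]
grip_width: 0.0854
gripper_force: 0.0
```

Call:
play_rows([
  [[-1,0.18,0.895,0.46,0],[-1,0.18,0.895,0.46,0],[-1,0.18,0.895,0.46,0],[-1,0.18,0.895,0.46,0],[-1,0.18,0.895,0.46,0],[-1,0.18,0.895,0.46,0],[-1,0.18,0.895,0.46,0]],
])

```text
clock: 13.37
tcp_pos: [0.4921, 0.3488, 0.1951]
orientation: [-0.049, -3.137, 0.006]
contact_force: [0.3, -1.1, 0.7]
grip_width: 0.0856
gripper_force: 0.0
```

Call:
play_rows([
  [[-1,-0.017,-0.004,0.15,0],[-1,-0.017,-0.004,0.3,0],[-1,-0.017,-0.004,0.4,0],[-1,-0.017,-0.004,0.425,0],[-1,-0.017,-0.004,0.425,0],[-1,-0.017,-0.004,0.425,0]],
])

```text
clock: 13.87
tcp_pos: [0.4986, 0.3464, 0.1141]
orientation: [0.058, 3.14, -0.0]
contact_force: [0.0, -0.7, 0.9]
grip_width: 0.0853
gripper_force: 0.0
```

Call:
play_rows([
  [[1,0,0,0,0],[1,0,0,0,0],[1,0,0,0,0],[1,0,0,0,0],[1,0,0,0,0],[1,0,0,0,0],[1,0,0,0,0],[1,0,0,0,0],[1,0,0,0,0]],
], grip_force=30)

```text
clock: 14.62
tcp_pos: [0.4979, 0.3484, 0.1141]
orientation: [0.054, 3.14, 0.003]
contact_force: [-0.9, 2.5, 5.8]
grip_width: 0.0213
gripper_force: 31.8
```

Run:
```python
from h import *
o=get_obs();print(o["tcp_pos"],o["contact_force"],o["grip_width"],o["joints"].round(2))
S=viewer.grab_frame("side")
cv2.imwrite("pics/i.png",cv2.resize(S["pixels"][110:250,130:290,::-1],(640,560)))
```

```text
[0.49787112 0.34839479 0.11408139] [-0.85799063  2.47720489  5.81612805] 0.021344847092349954 [-0.76  0.52  0.07  1.84 -0.05  0.78  0.87]
```

View pics/i.png

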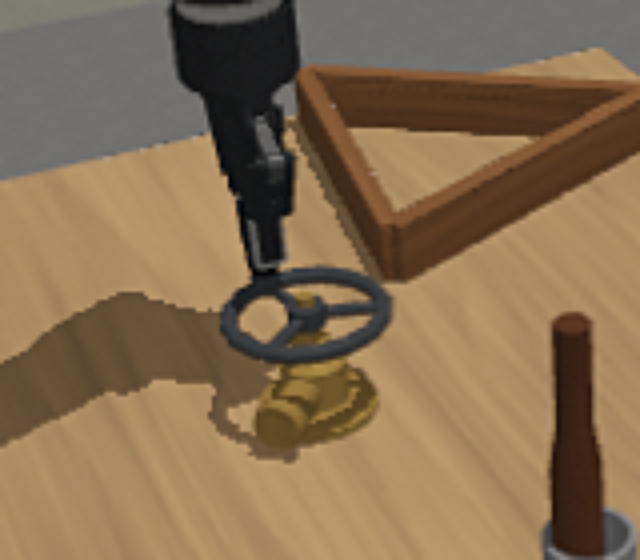

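The handle is gripped just above the wheel rim. A helper will print rows for arcs.

```bash
cat > arc.py <<'E'
from h import *
from scipy.spatial.transform import Rotation as Ro
import sys
def rows(C,a1,n,step=None):
    o=get_obs();p=o["tcp_pos"];M=Ro.from_rotvec(o["orientation"]).as_matrix()
    a0=np.degrees(np.arctan2(p[1]-C[1],p[0]-C[0]));R=np.hypot(*(p[:2]-C));print("az",a0.round(1),"R",R.round(4),"tcp",p.round(4),"F",o["contact_force"].round(1),"w",o["grip_width"].round(4))
    if a1 is None:return
    A=np.radians(a0+(a1-a0)*np.arange(1,n+1)/n)
    for a in A:
        d=np.array([C[0]+.05*np.cos(a)-p[0],C[1]+.05*np.sin(a)-p[1],0]);s=M.T@d/.2;print([1,*s[:2].round(3).tolist(),0,0],end=", ")
    print()
if __name__=="__main__":
    v=[float(x) for x in sys.argv[1:]];rows(np.array(v[:2]),v[2] if len(v)>2 else None,int(v[3]) if len(v)>3 else 0)
E
python3 arc.py .506 .297 -12 11
```

```text
Traceback (most recent call last):
  File "arc.py", line 13, in <module>
    v=[float(x) for x in sys.argv[1:]];rows(np.array(v[:2]),v[2] if len(v)>2 else None,int(v[3]) if len(v)>3 else 0)
                                       ~~~~^^^^^^^^^^^^^^^^^^^^^^^^^^^^^^^^^^^^^^^^^^^^^^^^^^^^^^^^^^^^^^^^^^^^^^^^^
  File "arc.py", line 6, in rows
    a0=np.degrees(np.arctan2(p[1]-C[1],p[0]-C[0]));R=np.hypot(*(p[:2]-C));print("az",a0.round(1),"R",R.round(4),"tcp",p.round(4),"F",o["contact_force"].round(1),"w",o["grip_width"].round(4))
                                                                                                                                                                     ^^^^^^^^^^^^^^^^^^^^^
AttributeError: 'float' object has no attribute 'round'
```

```bash
sed -i 's/o\["grip_width"\].round(4)/round(o["grip_width"],4)/' arc.py; python3 arc.py .506 .297 39 6;python3 arc.py .506 .297 -12 11
```

```text
az 99.0 R 0.0521 tcp [0.4979 0.3484 0.1141] F [-0.3  2.7  6. ] w 0.021
[1, -0.045, -0.006, 0, 0], [1, -0.089, -0.009, 0, 0], [1, -0.131, -0.019, 0, 0], [1, -0.171, -0.037, 0, 0], [1, -0.207, -0.061, 0, 0], [1, -0.238, -0.092, 0, 0], 
az 99.0 R 0.0521 tcp [0.4979 0.3484 0.1141] F [-0.3  2.7  6. ] w 0.021
[1, -0.046, -0.006, 0, 0], [1, -0.09, -0.009, 0, 0], [1, -0.132, -0.02, 0, 0], [1, -0.172, -0.038, 0, 0], [1, -0.208, -0.063, 0, 0], [1, -0.24, -0.094, 0, 0], [1, -0.265, -0.129, 0, 0], [1, -0.284, -0.169, 0, 0], [1, -0.295, -0.212, 0, 0], [1, -0.299, -0.255, 0, 0], [1, -0.296, -0.299, 0, 0],
```

Call:
play_rows([
  [[1,-0.045,-0.006,0,0],[1,-0.09,-0.009,0,0],[1,-0.131,-0.019,0,0],[1,-0.171,-0.037,0,0],[1,-0.207,-0.061,0,0],[1,-0.238,-0.092,0,0],[1,-0.238,-0.092,0,0]],
], grip_force=50)

```text
clock: 15.25
tcp_pos: [0.5488, 0.3287, 0.1143]
orientation: [0.057, 3.133, 0.007]
contact_force: [11.1, 6.6, -4.3]
grip_width: 0.0207
gripper_force: 49.2
```

```bash
python3 arc.py .506 .297 -50 9
```

```text
az 36.5 R 0.0533 tcp [0.5488 0.3287 0.1143] F [11.1  6.6 -4.3] w 0.0207
[1, -0.01, -0.045, 0, 0], [1, -0.028, -0.083, 0, 0], [1, -0.038, -0.124, 0, 0], [1, -0.042, -0.166, 0, 0], [1, -0.038, -0.207, 0, 0], [1, -0.028, -0.248, 0, 0], [1, -0.011, -0.286, 0, 0], [1, 0.012, -0.321, 0, 0], [1, 0.041, -0.352, 0, 0],
```

```bash
sed -i 's|    if a1 is None|    p=p-o["contact_force"]*[1,1,0]/3500\n    if a1 is None|' arc.py; python3 arc.py .5082 .2993 -50 9
```

```text
az 35.9 R 0.0502 tcp [0.5488 0.3287 0.1143] F [11.1  6.6 -4.3] w 0.0207
[1, -0.038, -0.025, 0, 0], [1, -0.054, -0.063, 0, 0], [1, -0.064, -0.104, 0, 0], [1, -0.068, -0.145, 0, 0], [1, -0.064, -0.187, 0, 0], [1, -0.054, -0.227, 0, 0], [1, -0.037, -0.265, 0, 0], [1, -0.014, -0.299, 0, 0], [1, 0.015, -0.33, 0, 0],
```

Call:
play_rows([
  [[1,-0.038,-0.025,0,0],[1,-0.054,-0.063,0,0],[1,-0.064,-0.104,0,0],[1,-0.068,-0.145,0,0],[1,-0.064,-0.187,0,0],[1,-0.054,-0.227,0,0],[1,-0.037,-0.265,0,0],[1,-0.014,-0.299,0,0],[1,0.015,-0.33,0,0],[1,0.015,-0.33,0,0]],
])

```text
clock: 16.08
tcp_pos: [0.5386, 0.2596, 0.1141]
orientation: [-0.057, -3.141, 0.001]
contact_force: [-2.3, -0.3, 9.1]
grip_width: 0.0208
gripper_force: 50.7
```

```bash
python3 arc.py .5082 .2993 -110 8
```

```text
az -52.5 R 0.05 tcp [0.5386 0.2596 0.1141] F [-2.3 -0.3  9.1] w 0.0208
[1, 0.029, -0.019, 0, 0], [1, 0.056, -0.034, 0, 0], [1, 0.085, -0.045, 0, 0], [1, 0.115, -0.053, 0, 0], [1, 0.147, -0.057, 0, 0], [1, 0.178, -0.057, 0, 0], [1, 0.209, -0.053, 0, 0], [1, 0.239, -0.046, 0, 0],
```

Call:
play_rows([
  [[1,0.029,-0.019,0,0],[1,0.056,-0.034,0,0],[1,0.085,-0.045,0,0],[1,0.115,-0.053,0,0],[1,0.147,-0.057,0,0],[1,0.178,-0.057,0,0],[1,0.209,-0.053,0,0],[1,0.239,-0.046,0,0],[1,0.239,-0.046,0,0]],
])

```text
clock: 16.83
tcp_pos: [0.4904, 0.2531, 0.114]
orientation: [-0.055, -3.141, 0.001]
contact_force: [-2.1, 0.5, 10.8]
grip_width: 0.0206
gripper_force: 51.0
```

```bash
python3 arc.py .5082 .2993 -128 4
```

```text
az -111.1 R 0.0495 tcp [0.4904 0.2531 0.114 ] F [-2.1  0.5 10.8] w 0.0206
[1, 0.021, 0.005, 0, 0], [1, 0.038, 0.013, 0, 0], [1, 0.054, 0.022, 0, 0], [1, 0.069, 0.032, 0, 0],
```

Call:
play_rows([
  [[1,0.021,0.005,0,0],[1,0.038,0.013,0,0],[1,0.054,0.022,0,0],[1,0.069,0.032,0,0],[1,0.069,0.032,0,0]],
])

```text
clock: 17.25
tcp_pos: [0.4776, 0.2604, 0.1141]
orientation: [0.055, 3.14, -0.0]
contact_force: [0.2, 0.0, 8.8]
grip_width: 0.0205
gripper_force: 50.9
```

```bash
python3 arc.py .5082 .2993 -140 4
```

```text
az -128.1 R 0.0495 tcp [0.4776 0.2604 0.1141] F [0.2 0.  8.8] w 0.0205
[1, 0.012, 0.006, 0, 0], [1, 0.021, 0.014, 0, 0], [1, 0.031, 0.023, 0, 0], [1, 0.04, 0.033, 0, 0],
```

Call:
play_rows([
  [[1,0.012,0.006,0,0],[1,0.021,0.014,0,0],[1,0.031,0.023,0,0],[1,0.04,0.033,0,0],[1,0.04,0.033,0,0],[1,0.04,0.033,0,0]],
])

```text
clock: 17.75
tcp_pos: [0.4744, 0.2631, 0.1141]
orientation: [0.063, 3.134, -0.004]
contact_force: [13.0, -9.2, 3.1]
grip_width: 0.0208
gripper_force: 50.3
```

```bash
python3 arc.py .5082 .2993 -148 4
```

```text
az -133.0 R 0.0495 tcp [0.4744 0.2631 0.1141] F [13.  -9.2  3.1] w 0.0208
[1, -0.005, -0.003, 0, 0], [1, 0.006, 0.009, 0, 0], [1, 0.016, 0.021, 0, 0], [1, 0.026, 0.034, 0, 0],
```

Call:
play_rows([
  [[1,0.006,0.008,0,0],[1,0.012,0.014,0,0],[1,0.012,0.014,0,0],[1,0.012,0.014,0,0]],
])

```text
clock: 18.08
tcp_pos: [0.4742, 0.2633, 0.1141]
orientation: [0.067, 3.132, -0.008]
contact_force: [19.0, -14.7, 1.2]
grip_width: 0.0205
gripper_force: 50.3
```

```bash
python3 arc.py .5082 .2993 -63 8
```

```text
az -133.4 R 0.0495 tcp [0.4742 0.2633 0.1141] F [ 19.  -14.7   1.2] w 0.0205
[1, -0.057, -0.044, 0, 0], [1, -0.091, -0.062, 0, 0], [1, -0.128, -0.075, 0, 0], [1, -0.165, -0.081, 0, 0], [1, -0.204, -0.082, 0, 0], [1, -0.242, -0.077, 0, 0], [1, -0.278, -0.066, 0, 0], [1, -0.313, -0.05, 0, 0],
```

Stop found firmly at azimuth ≈ -132.7°. Now counter-clockwise two turns.

Call:
play_rows([
  [[1,-0.057,-0.044,0,0],[1,-0.091,-0.062,0,0],[1,-0.128,-0.075,0,0],[1,-0.165,-0.081,0,0],[1,-0.204,-0.082,0,0],[1,-0.242,-0.077,0,0],[1,-0.278,-0.066,0,0],[1,-0.313,-0.05,0,0],[1,-0.313,-0.05,0,0]],
])

```text
clock: 18.83
tcp_pos: [0.532, 0.2556, 0.1141]
orientation: [0.059, 3.139, -0.003]
contact_force: [4.0, -3.8, 9.0]
grip_width: 0.0207
gripper_force: 51.1
```

```bash
python3 arc.py .5082 .2993 47 11
```

```text
az -61.4 R 0.0497 tcp [0.532  0.2556 0.1141] F [ 4.  -3.8  9. ] w 0.0207
[1, -0.042, 0.019, 0, 0], [1, -0.072, 0.049, 0, 0], [1, -0.096, 0.085, 0, 0], [1, -0.114, 0.124, 0, 0], [1, -0.125, 0.165, 0, 0], [1, -0.129, 0.208, 0, 0], [1, -0.125, 0.251, 0, 0], [1, -0.114, 0.292, 0, 0], [1, -0.097, 0.332, 0, 0], [1, -0.072, 0.367, 0, 0], [1, -0.042, 0.398, 0, 0],
```

Call:
play_rows([
  [[1,-0.042,0.019,0,0],[1,-0.072,0.049,0,0],[1,-0.096,0.085,0,0],[1,-0.114,0.124,0,0],[1,-0.125,0.165,0,0],[1,-0.129,0.208,0,0],[1,-0.125,0.251,0,0],[1,-0.114,0.292,0,0],[1,-0.097,0.332,0,0],[1,-0.072,0.367,0,0],[1,-0.042,0.398,0,0],[1,-0.042,0.398,0,0]],
])

```text
clock: 19.83
tcp_pos: [0.5403, 0.3384, 0.1141]
orientation: [0.053, 3.141, 0.001]
contact_force: [-1.0, 1.9, 6.8]
grip_width: 0.0209
gripper_force: 51.0
```

```bash
python3 arc.py .5082 .2993 150 11
```

```text
az 50.7 R 0.0506 tcp [0.5403 0.3384 0.1141] F [-1.   1.9  6.8] w 0.0209
[1, 0.036, 0.022, 0, 0], [1, 0.072, 0.038, 0, 0], [1, 0.11, 0.048, 0, 0], [1, 0.149, 0.052, 0, 0], [1, 0.189, 0.05, 0, 0], [1, 0.227, 0.041, 0, 0], [1, 0.264, 0.027, 0, 0], [1, 0.298, 0.007, 0, 0], [1, 0.328, -0.018, 0, 0], [1, 0.354, -0.047, 0, 0], [1, 0.376, -0.081, 0, 0],
```

Call:
play_rows([
  [[1,0.036,0.022,0,0],[1,0.072,0.038,0,0],[1,0.11,0.048,0,0],[1,0.149,0.052,0,0],[1,0.189,0.05,0,0],[1,0.227,0.041,0,0],[1,0.264,0.027,0,0],[1,0.298,0.007,0,0],[1,0.328,-0.018,0,0],[1,0.354,-0.047,0,0],[1,0.376,-0.081,0,0],[1,0.376,-0.081,0,0]],
])

```text
clock: 20.83
tcp_pos: [0.4642, 0.3226, 0.114]
orientation: [-0.056, -3.14, 0.001]
contact_force: [-1.8, -0.3, 10.6]
grip_width: 0.0207
gripper_force: 51.4
```

```bash
python3 arc.py .5082 .2993 -105 11 | head -1; sed -i 's|    A=np|    a1+=360*np.ceil((a0-a1)/360)\n    A=np|' arc.py; python3 arc.py .5082 .2993 -110 11
```

```text
az 152.1 R 0.0498 tcp [0.4642 0.3226 0.114 ] F [-1.8 -0.3 10.6] w 0.0207
az 152.1 R 0.0498 tcp [0.4642 0.3226 0.114 ] F [-1.8 -0.3 10.6] w 0.0207
[1, 0.018, -0.036, 0, 0], [1, 0.026, -0.074, 0, 0], [1, 0.029, -0.113, 0, 0], [1, 0.025, -0.151, 0, 0], [1, 0.016, -0.189, 0, 0], [1, 0.0, -0.225, 0, 0], [1, -0.02, -0.258, 0, 0], [1, -0.046, -0.287, 0, 0], [1, -0.075, -0.312, 0, 0], [1, -0.108, -0.332, 0, 0], [1, -0.144, -0.347, 0, 0],
```

Call:
play_rows([
  [[1,0.018,-0.036,0,0],[1,0.026,-0.074,0,0],[1,0.029,-0.113,0,0],[1,0.025,-0.151,0,0],[1,0.016,-0.189,0,0],[1,0.0,-0.225,0,0],[1,-0.02,-0.258,0,0],[1,-0.046,-0.287,0,0],[1,-0.075,-0.312,0,0],[1,-0.108,-0.332,0,0],[1,-0.144,-0.347,0,0],[1,-0.144,-0.347,0,0]],
])

```text
clock: 21.83
tcp_pos: [0.4926, 0.2523, 0.114]
orientation: [0.058, 3.14, -0.0]
contact_force: [1.6, -1.5, 10.8]
grip_width: 0.0215
gripper_force: 51.3
```

```bash
python3 arc.py .5082 .2993 -10 11
```

```text
az -108.3 R 0.0495 tcp [0.4926 0.2523 0.114 ] F [ 1.6 -1.5 10.8] w 0.0215
[1, -0.04, -0.012, 0, 0], [1, -0.079, -0.014, 0, 0], [1, -0.118, -0.01, 0, 0], [1, -0.155, 0.0, 0, 0], [1, -0.191, 0.016, 0, 0], [1, -0.223, 0.037, 0, 0], [1, -0.252, 0.063, 0, 0], [1, -0.277, 0.093, 0, 0], [1, -0.297, 0.127, 0, 0], [1, -0.311, 0.163, 0, 0], [1, -0.319, 0.201, 0, 0],
```

One turn passed; second turn.

Call:
play_rows([
  [[1,-0.04,-0.012,0,0],[1,-0.079,-0.014,0,0],[1,-0.118,-0.01,0,0],[1,-0.155,0.0,0,0],[1,-0.191,0.016,0,0],[1,-0.223,0.037,0,0],[1,-0.252,0.063,0,0],[1,-0.277,0.093,0,0],[1,-0.297,0.127,0,0],[1,-0.311,0.163,0,0],[1,-0.319,0.201,0,0],[1,-0.319,0.201,0,0]],
])

```text
clock: 22.83
tcp_pos: [0.5579, 0.2918, 0.1141]
orientation: [0.055, 3.139, 0.0]
contact_force: [3.2, 1.3, 7.1]
grip_width: 0.021
gripper_force: 50.9
```

```bash
python3 arc.py .5082 .2993 90 11
```

```text
az -8.6 R 0.0503 tcp [0.5579 0.2918 0.1141] F [3.2 1.3 7.1] w 0.021
[1, -0.004, 0.041, 0, 0], [1, 0.0, 0.08, 0, 0], [1, 0.011, 0.118, 0, 0], [1, 0.027, 0.153, 0, 0], [1, 0.049, 0.185, 0, 0], [1, 0.075, 0.214, 0, 0], [1, 0.106, 0.238, 0, 0], [1, 0.14, 0.257, 0, 0], [1, 0.177, 0.271, 0, 0], [1, 0.215, 0.279, 0, 0], [1, 0.254, 0.281, 0, 0],
```

Call:
play_rows([
  [[1,-0.004,0.041,0,0],[1,0.0,0.08,0,0],[1,0.011,0.118,0,0],[1,0.027,0.153,0,0],[1,0.049,0.185,0,0],[1,0.075,0.214,0,0],[1,0.106,0.238,0,0],[1,0.14,0.257,0,0],[1,0.177,0.271,0,0],[1,0.215,0.279,0,0],[1,0.254,0.281,0,0],[1,0.254,0.281,0,0]],
])

```text
clock: 23.83
tcp_pos: [0.5067, 0.3496, 0.1141]
orientation: [-0.054, -3.141, 0.0]
contact_force: [-1.5, 1.9, 8.2]
grip_width: 0.0206
gripper_force: 51.1
```

```bash
python3 arc.py .5082 .2993 -165 11
```

```text
az 91.8 R 0.0503 tcp [0.5067 0.3496 0.1141] F [-1.5  1.9  8.2] w 0.0206
[1, 0.043, -0.005, 0, 0], [1, 0.082, -0.017, 0, 0], [1, 0.118, -0.036, 0, 0], [1, 0.151, -0.06, 0, 0], [1, 0.179, -0.09, 0, 0], [1, 0.203, -0.124, 0, 0], [1, 0.22, -0.161, 0, 0], [1, 0.231, -0.2, 0, 0], [1, 0.236, -0.24, 0, 0], [1, 0.234, -0.281, 0, 0], [1, 0.225, -0.321, 0, 0],
```

Call:
play_rows([
  [[1,0.043,-0.005,0,0],[1,0.082,-0.017,0,0],[1,0.118,-0.036,0,0],[1,0.151,-0.06,0,0],[1,0.179,-0.09,0,0],[1,0.203,-0.124,0,0],[1,0.22,-0.161,0,0],[1,0.231,-0.2,0,0],[1,0.236,-0.24,0,0],[1,0.234,-0.281,0,0],[1,0.225,-0.321,0,0],[1,0.225,-0.321,0,0]],
])

```text
clock: 24.83
tcp_pos: [0.4608, 0.2849, 0.114]
orientation: [0.058, 3.141, -0.001]
contact_force: [-0.1, -1.5, 10.7]
grip_width: 0.021
gripper_force: 51.4
```

```bash
python3 arc.py .5082 .2993 -133 5
```

```text
az -163.1 R 0.0495 tcp [0.4608 0.2849 0.114 ] F [-0.1 -1.5 10.7] w 0.021
[1, -0.008, -0.027, 0, 0], [1, -0.02, -0.05, 0, 0], [1, -0.035, -0.072, 0, 0], [1, -0.052, -0.092, 0, 0], [1, -0.07, -0.11, 0, 0],
```

Call:
play_rows([
  [[1,-0.008,-0.027,0,0],[1,-0.02,-0.05,0,0],[1,-0.035,-0.072,0,0],[1,-0.052,-0.092,0,0],[1,-0.066,-0.107,0,0],[1,-0.066,-0.107,0,0],[1,-0.066,-0.107,0,0]],
])

```text
clock: 25.42
tcp_pos: [0.4734, 0.2642, 0.114]
orientation: [0.057, 3.14, -0.0]
contact_force: [0.2, -1.0, 11.0]
grip_width: 0.0206
gripper_force: 51.4
```

```bash
python3 arc.py .5082 .2993 -132.4 2
python3 - <<'E'
from h import *
S=viewer.grab_frame("side")
cv2.imwrite("pics/z.png",cv2.resize(S["pixels"][110:310,130:430,::-1],(750,500)))
E
```

```text
az -134.8 R 0.0495 tcp [0.4734 0.2642 0.114 ] F [ 0.2 -1.  11. ] w 0.0206
[1, -0.002, -0.007, 0, 0], [1, -0.006, -0.01, 0, 0],
```

View pics/z.png

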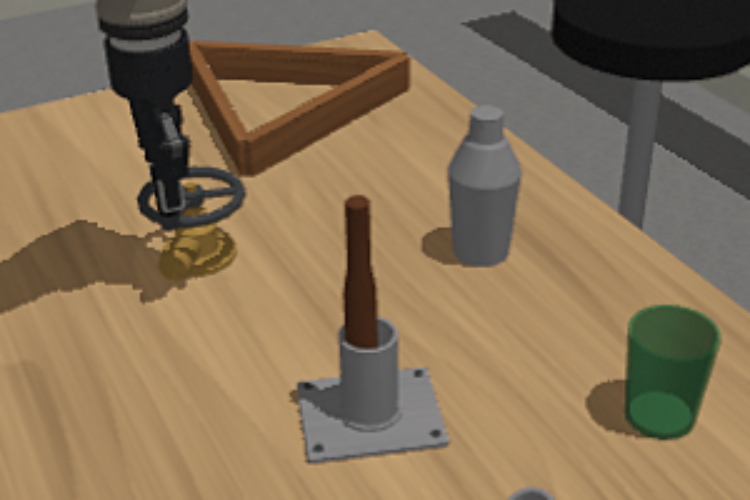

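Call:
play_rows([
  [[1,-0.003,-0.004,0,0],[1,-0.006,-0.007,0,0],[1,-0.006,-0.007,0,0],[1,-0.006,-0.007,0,0]],
])

```text
clock: 25.8
tcp_pos: [0.4739, 0.2636, 0.114]
orientation: [0.055, 3.141, 0.001]
contact_force: [-1.0, 0.7, 10.4]
grip_width: 0.0209
gripper_force: 51.4
```

```bash
python3 arc.py .5082 .2993
```

```text
az -133.8 R 0.0495 tcp [0.4739 0.2636 0.114 ] F [-1.   0.7 10.4] w 0.0209
```

Call:
play_rows([
  [[1,-0.003,-0.003,0,0],[1,-0.005,-0.005,0,0],[1,-0.005,-0.005,0,0],[1,-0.005,-0.005,0,0]],
])

```text
clock: 26.13
tcp_pos: [0.4748, 0.2627, 0.114]
orientation: [0.055, 3.141, 0.001]
contact_force: [-1.0, 2.9, 10.3]
grip_width: 0.0206
gripper_force: 51.4
```

```bash
python3 arc.py .5082 .2993
```

```text
az -132.4 R 0.0495 tcp [0.4748 0.2627 0.114 ] F [-1.   2.9 10.3] w 0.0206
```

Back at the stop's azimuth (−132.4°, against about −132.6° measured at the stop), exactly two turns open, at rest and gripped.

```bash
python3 -c "
from bench import r
print(r.hand_in())"
```

```text
the job is handed in; nothing more can be done
None
```

I handed the job in at about 26 s: the muddler stands in the well's cup, and the valve was closed to its stop, then opened two full turns to within about 1°; the wheel is at rest with the handle still gripped, and the shaker, tumbler and chalk were not touched.

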